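# Set the blank tester switch by clicks and load a spare fuse link

### The job

Get the bench fuse tester ready: first turn its unmarked selector anticlockwise to its end stop, then clockwise exactly three clicks, and let go. Then slide the loose cover plate of the spares box back along its guides to the rear stop, without lifting it, to find which of the two pockets holds the spare fuse link. Lift the fuse link out and lower it gently, still held, onto the tester's two copper contact blocks so that each end blade lies between its pair of ears; let go, leave the cover open and do not disturb anything else.

Things in the scene. Friction and masses are not known exactly. Their poses are not given: they have to be found in the camera images.
- tester: Fuse tester: fixed grey box 150 (x) x 240 (y) x 60 mm high, black bands on its two short ends. Origin: centre of its underside. On top: the selector, its vertical axis at (0, +60 mm), and the open fuse holder at (0, -60 mm), lying along x: two copper contact blocks, each 16 (x) x 34 (y) x 14 mm high, centred 35 mm either side of the holder's middle.
- fuse_seat (a point): Middle of the holder, 2 mm above the tester's top: the fuse link's origin rests here when its blades lie on both blocks. Axes as the tester's; x runs block to block, 54 mm clear between them. Each block carries two upright ears 12 mm high, 12 mm long in x, 4 mm thick, 26 mm clear apart in y; a blade lies between them.
- selector (a joint): Angle of the unmarked black selector, rad: 0 at the anticlockwise stop (seen from above), clockwise to 1.963 at the other stop. Six spring detents 0.3927 rad apart, the first at the stop: three clicks is 1.178. Let go, it snaps to the nearest; a click takes about 0.2 N m. Starts two to four clicks from the stop. At the stop its bar points 0.6 rad anticlockwise of the tester's x.
- selector_grip (a point): Grip point of the selector: on its vertical axis, 32 mm above the tester's top. A disc 60 mm across, 8 mm high, carries an upright grip bar 60 mm long, 16 mm wide, its top 40 mm above the tester's top. The point's x runs along the bar and turns with it; z is up.
- spares_box: Fixed grey box 234 (x) x 195 (y) x 40 mm. Origin: centre of its underside. Two open pockets in its front (-x) half, each 100 (x) x 80 (y) mm, floor at 6 mm, centres at (-59, +43) and (-59, -43) mm; solid deck 40 mm high in its rear half. Side guides to 48 mm high, 183 mm apart inside; cross stops to 46 mm high with inner faces at x = -113 and +113 mm.
- cover: Loose aluminium plate 108 (x) x 178 (y) x 4 mm, about 0.25 kg, lying 40 mm up on the spares box over both pockets. Origin: centre of its underside; axes parallel to the box's. It starts near x = -57 mm in the box frame, slides along the box's +x on the deck, and at the rear stop is at x = +59 mm.
- cover_bar (a point): Middle of the top of the cover's black grip bar, 28 mm above the plate's underside. The bar is 60 mm long along the plate's x, 14 mm wide, and stands 24 mm above the plate.
- fuse: Fuse link, about 0.12 kg: white ceramic body 46 (x) x 28 (y) x 28 mm high, a flat steel blade at each end, 86 mm overall. Blades 18 mm wide, 4 mm thick, undersides 12 mm above the body's. Origin: centre of the underside, x along its length (either way round is the same). Lies along the box's x on one pocket's floor under the cover, within 6 mm of the pocket's centre.
- link_strip: Not wanted: flat steel strip 86 x 18 x 5 mm with two bolt holes, lying in the other pocket. Origin: centre of its underside.
- reel: Bystander: white wire reel standing flat, 70 mm across, 40 mm high. Origin: centre of its underside.
- parts_tray: Bystander: black compartment tray 120 x 160 x 30 mm. Origin: centre of its underside.
- screwdriver: Bystander: blue-handled screwdriver, 190 mm long, lying on the bench. Origin near its middle.
- cup: Bystander: black open cup 70 mm across, 80 mm high. Origin: centre of its underside.
Mind the look-alikes: they are no part of the job. There is more than one size of the cover; the job needs the smallest.

How it is judged:
By the outcome, as a careful person would: the job done as asked, in the order asked, and still so for the second after the job is handed in, with the robot touching nothing.
It also fails if it takes over 67 s, if anything falls off the work surface, if the arm or the gripper's body presses on something with over 40 N, if the wrist force passes 120 N, or if a joint passes its speed limit or range.

### The arm

A 6-joint arm with a two-finger parallel gripper is mounted at the origin on the work surface. World frame = base frame: x ahead of the robot, y to its left, z up, the work surface at z = 0. Lengths are in mm, angles in rad, forces in N, time in s.
With the tool pointing down it reaches from about 250 to 800 mm from the base axis. Payload 3.9 kg.
Tool frame: the origin (TCP) lies on the centre line of the jaws, within the pads' length; the fingertips stand 14 mm ahead of it and the grasp point (between the pads) lies 5 mm behind it; z points along the fingers, y is the line along which they close (so a half turn about z gives the same grasp; the last joint's range is limited). The gripper opens to 85 mm and grips with 20 to 120 N. Pads are 22 mm wide; open, the fingers measure 114 mm over their backs; the gripper's body (76 mm by 85 mm) begins 54 mm behind the grasp point. The pads swing forward as they close: fully open they stand 13 mm farther back than shut.
Start: joints at [1.214, 0.26, -0.138, 1.173, 0, 1.571], TCP at [183.366, 491.927, 212.804] pointing down, gripper open.
Joint ranges: [-2.78, 2.78], [-0.83, 1.72], [-1.28, 1.37], [-1.9, 2.12], [-1.57, 1.48], [-3.14, 3.14]. Speed limits (rad/s): [2.57, 2.57, 3.14, 3.14, 3.14, 3.14].

### API

Orientations are given as a unit quaternion [w, x, y, z].
In Python, from workcell import ctrl gives the robot as it stands. The module is installed in compiled form; this text tells all that it offers.
- The arm moves only by the shell command python3 -m jog 'ROWS' [FORCE]. ROWS is JSON, a list of rows, each a list of 7 numbers: the shift along the tool's x, y, z in m, then the turn, a rotation vector about the tool's x, y, z in degrees, then the finger opening in m, from 0 to 0.0854. In form: [[x, y, z, ax, ay, az, grip], ...]. A call has 1 to 12 rows; each row is the pose to reach, as a shift and turn from the pose commanded when the call began, along the tool's axes at that moment; what a row does not reach only later rows make up. A row lasts 1/8 s, in which the tool goes at most 62.5 mm and 10.7 degrees, less where a joint would pass 70% of its speed; a pose out of reach is approached as far as the arm can. A call with a gripper value outside its range is refused whole. The fingers move at their own pace and stop on an object; FORCE is the grip in N (left out, the last holds). Time passes only in rows, so rows that repeat a pose let the fingers close. It gives the time, the measured TCP pose, the force, the opening and the grip force at its end, in the units of the state.
- ctrl.get_obs(): the state, without advancing time (a new reading comes with each control period).
- ctrl.snapshot(name): name is "scene" or "side" or "wrist"; returns (picture, depth): 420x560x3 uint8, red, green, blue; 420x560 float32, mm along the optical axis (not along the pixel's ray), 0 where there is no reading.
- ctrl.get_calibration(name): a dict with "fx", "fy", "cx", "cy" (pixels), "cam_to_world" (4x4, takes a point from camera to world coordinates). Camera axes: x right, y up, looking along -z (the intrinsics and any distortion apply to the point x, -y, -z); pixel columns grow to the right and rows downward; lengths in mm; the calibration is good to about 2 mm. A picture is of the moment at which its call begins: read the wrist's pose just before it. get_calibration takes no time and is no camera call; for the wrist camera it gives the pose at the moment of the call.
- ctrl.close_job(): hands the job in; it is judged then, once.
The state is a dict: "time_s": time; "joint_positions": joint angles; "dq": joint speeds; "tau": joint torques, N m; "ee_pos": TCP position; "tool_rot": TCP orientation; "ft_force": force on the tool from outside, world axes, zero at the start; "moment": the same for the moment, N m; "finger_gap": finger opening in mm; "grasp_force": force on a finger pad.
Only numpy, scipy, OpenCV 4.12 (cv2) and the standard library are available. Lean on these libraries where they do the work, as an engineer would, in place of code of your own. Each camera call takes 0.05 s, during which the arm holds its last target. There are 200 camera calls.

## Working session

There is one attempt and no reset: what is moved stays moved. The work goes in short steps, Python scripts to look and compute and a shell command to move; the robot and the scene stay as the last step left them, time stands still between calls to the robot, and variables do not carry over. Pictures are saved under pics/ and viewed, at most 10 in all, crops included, and the job is handed in when it is done.

```bash
mkdir -p pics
cat > h.py <<'E'
import numpy as np, cv2
from workcell import ctrl
from scipy.spatial.transform import Rotation as R
def snap(n,f):
    c=ctrl.get_calibration(n); p,d=ctrl.snapshot(n)
    cv2.imwrite(f'pics/{f}.png',p[:,:,::-1]); np.savez(f'pics/{f}.npz',p=p,d=d,**{k:np.array(v) for k,v in c.items()})
    return p,d,c
def cloud(f):
    z=np.load(f'pics/{f}.npz'); d=z['d']; v,u=np.mgrid[:d.shape[0],:d.shape[1]]
    P=np.stack([(u-z['cx'])/z['fx']*d,-(v-z['cy'])/z['fy']*d,-d],-1)
    T=z['cam_to_world']; W=P@T[:3,:3].T+T[:3,3]; W[d<=0]=np.nan
    return W,z['p']
def tool():
    o=ctrl.get_obs(); q=np.array(o['tool_rot']); return np.array(o['ee_pos']),R.from_quat(q[[1,2,3,0]])
E
python3 - <<'E'
from h import *
print(ctrl.get_obs()); print(ctrl.get_calibration('scene'),ctrl.get_calibration('side').keys())
snap('scene','s0'); snap('side','d0')
a=cv2.imread('pics/s0.png');b=cv2.imread('pics/d0.png')
E
```

```text
{'time_s': 0.0, 'joint_positions': array([ 1.21400424e+00,  2.60690064e-01, -1.39384495e-01,  1.17272024e+00,
       -4.25537342e-06,  1.57077209e+00]), 'dq': array([-0.00093448, -0.00128412, -0.00126697,  0.00216181, -0.00104104,
       -0.00088909]), 'tau': array([ 6.98646854e-04, -4.05676246e+01,  2.53922957e+01,  1.89776224e-02,
       -2.45045533e-05,  5.26611672e-06]), 'ee_pos': array([183.11167897, 491.24793798, 211.95595523]), 'tool_rot': array([-1.75233535e-04,  1.77439288e-01,  9.84131242e-01, -9.83752059e-04]), 'ft_force': array([-0.01913741, -0.22647609,  0.23156985]), 'moment': array([-0.00339484, -0.00819361,  0.00343277]), 'grasp_force': 0.0, 'finger_gap': 85.58846434961534}
{'fx': 423.18031797307606, 'fy': 423.18031797307606, 'cx': 277.27921732783295, 'cy': 211.56192934737888, 'cam_to_world': array([[ 8.13675426e-01, -3.56581103e-01,  4.59110245e-01,
         1.06118825e+03],
       [ 5.80842435e-01,  4.66710722e-01, -6.66935655e-01,
        -7.94405769e+02],
       [ 2.35449777e-02,  8.09339866e-01,  5.86868482e-01,
         7.83986039e+02],
       [ 0.00000000e+00,  0.00000000e+00,  0.00000000e+00,
         1.00000000e+00]])} dict_keys(['fx', 'fy', 'cx', 'cy', 'cam_to_world'])
```

View pics/s0.png

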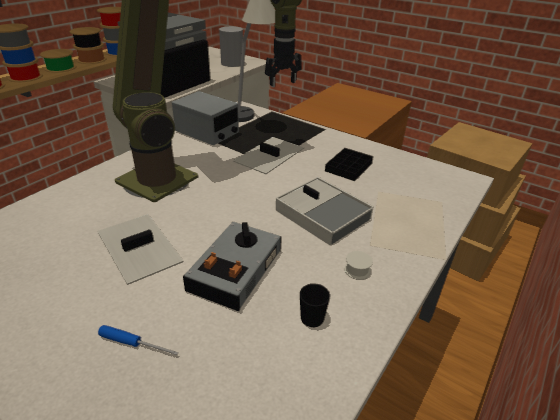

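View pics/d0.png

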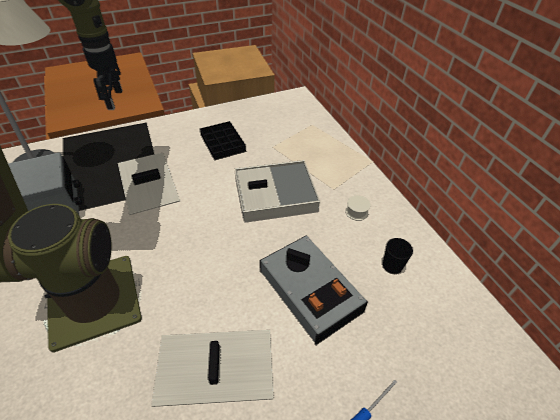

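Scene view: the tester is at (235,262), with its selector at (246,236) and its copper blocks at (210,262) and (235,270). The spares box is at (325,208). There are three plates with bars. The one inside the box's guides, with its bar at (312,192), is the smallest. The larger ones lie on the bench at (270,152) and (138,242). I'll fit the poses from the depth data.

```bash
cat > fit.py <<'E'
from h import *
def sel(W,lo,hi,x0,x1,y0,y1):
    return W[(W[...,2]>lo)&(W[...,2]<hi)&(W[...,0]>x0)&(W[...,0]<x1)&(W[...,1]>y0)&(W[...,1]<y1)]
def rect(p): return cv2.minAreaRect(p[:,:2].astype(np.float32))
def pk(p,m=10):
    # keep the largest connected blob on a 4mm grid
    g=np.floor(p[:,:2]/4).astype(int); o=g.min(0); im=np.zeros(g.max(0)-o+1,np.uint8); np.add.at(im,tuple((g-o).T),1)
    n,l,s,c=cv2.connectedComponentsWithStats((im>0).astype(np.uint8)); k=1+np.argmax(s[1:,4]); return p[l[tuple((g-o).T)]==k]
E
python3 - <<'E'
from fit import *
for f,pix in (('s0',[(235,245),(325,208),(312,192),(246,230),(210,262),(235,270),(340,210)]),('d0',[(295,275),(290,185),(258,184),(297,258),(315,301),(338,288),(296,185)])):
    W,p=cloud(f)
    for u,v in pix: print(f,u,v,W[v,u].round(0))
    t=W[pix[0][1],pix[0][0]]; b=W[pix[1][1],pix[1][0]]
    q=sel(W,55,65,t[0]-200,t[0]+200,t[1]-200,t[1]+200); print('tester',rect(pk(q)),np.median(q[:,2]))
    for lo,hi in ((34,52),(57,75)):
        q=sel(W,lo,hi,b[0]-200,b[0]+200,b[1]-160,b[1]+200); q=pk(q); print('box',lo,rect(q),np.median(q[:,2]),len(q))
    print('selbar',rect(pk(sel(W,85,110,t[0]-150,t[0]+150,t[1]-150,t[1]+150))))
E
```

```text
s0 235 245 [ 494. -161.   60.]
s0 325 208 [586. 151.  42.]
s0 312 192 [524. 173.  65.]
s0 246 230 [ 511. -135.  102.]
s0 210 262 [ 496. -257.   73.]
s0 235 270 [ 563. -242.   73.]
s0 340 210 [624. 177.  37.]
tester ((515.0367431640625, -187.55975341796875), (152.33290100097656, 244.4870147705078), 11.309555053710938) 59.86027727786086
box 34 ((569.5667114257812, 170.93927001953125), (201.68096923828125, 238.24195861816406), 78.9450454711914) 42.00568783372478 2923
box 57 ((513.9739379882812, 181.12103271484375), (17.722396850585938, 62.40915298461914), 78.707275390625) 65.89791980297082 87
selbar ((505.12957763671875, -129.30020141601562), (16.088666915893555, 60.99737548828125), 44.98334503173828)
d0 295 275 [ 483. -161.   59.]
d0 290 185 [613. 156.  41.]
d0 258 184 [514. 178.  60.]
d0 297 258 [ 498. -135.   90.]
d0 315 301 [ 492. -251.   74.]
d0 338 288 [ 558. -242.   75.]
d0 296 185 [631. 150.  39.]
tester ((513.6563720703125, -187.96514892578125), (151.86175537109375, 244.45603942871094), 11.378893852233887) 60.03673876308835
box 34 ((568.42236328125, 170.319091796875), (201.49313354492188, 234.71726989746094), 78.53131866455078) 42.151547132693395 3396
box 57 ((512.5639038085938, 181.29327392578125), (16.928741455078125, 57.068382263183594), 77.27997589111328) 65.97108208623598 102
selbar ((502.7213439941406, -128.81271362304688), (18.14204978942871, 59.189395904541016), 44.358734130859375)
```

Both cameras agree:
- **Tester:** centre (514.4, -187.8), yaw +11.35°.
- **Selector:** axis (502.6, -128.9), bar at about -44.5°, so four clicks from the stop, which is at 45.7°.
- **Spares box:** centre (569, 170.6), yaw -11.3°.
- **Cover bar:** (513, 181.5), top at z = 68.

These fit the sizes given.

```bash
cat > go.py <<'E'
import sys; from h import *
def yaw(r): y=r.as_matrix()[:,1]; return np.degrees(np.arctan2(y[1],y[0]))
if __name__=='__main__':
    p,r=tool(); t=np.array([float(a) for a in sys.argv[1:4]])
    s=r.inv().apply(t-p)/1000
    o=ctrl.get_obs(); print('t',round(o['time_s'],2),'pos',p.round(1),'yaw',yaw(r).round(2),'q6',np.degrees(o['joint_positions'][5]).round(1),'F',o['ft_force'].round(1))
    print('shift',s.round(4), 'az', (-(float(sys.argv[4])-yaw(r))).round(2) if len(sys.argv)>4 else '')
E
python3 go.py 503 -129 150 45.5
```

```text
t 0.1 pos [183.2 491.3 212. ] yaw 69.56 q6 90.0 F [ 0.5  0.1 -1. ]
shift [-0.5164 -0.4694  0.0629] az 24.06
```

```bash
python3 -m jog '[[-0.258,-0.235,0,0,0,12,0.06],[-0.258,-0.235,0,0,0,12,0.06],[-0.258,-0.235,0,0,0,24,0.06],[-0.516,-0.469,0,0,0,24,0.06],[-0.516,-0.469,0,0,0,24,0.06],[-0.516,-0.469,0,0,0,24,0.06],[-0.516,-0.469,0,0,0,24,0.05],[-0.516,-0.469,0,0,0,24,0.05],[-0.516,-0.469,0,0,0,24,0.05],[-0.516,-0.469,0,0,0,24,0.05],[-0.516,-0.469,0.02,0,0,24,0.05],[-0.516,-0.469,0.04,0,0,24,0.05]]' 40; python3 go.py 503 -129 140 45.5
```

```text
time_s: 1.6
ee_pos: [505.2, -131.4, 172.3]
tool_rot: [0.001, 0.38, 0.925, -0.0]
ft_force: [0.0, 0.4, 0.3]
finger_gap: 49.9
grasp_force: 0.0
t 1.6 pos [ 505.2 -131.4  172.3] yaw 45.31 q6 30.1 F [0.  0.4 0.3]
shift [0.0034 0.0001 0.0323] az -0.19
```

```bash
python3 -m jog '[[0.003,0,0,0,0,0,0.05],[0.003,0,0,0,0,0,0.05]]'
python3 - <<'E'
from fit import *
snap('wrist','w0'); W,p=cloud('w0')
q=sel(W,92,106,420,600,-200,-60); print('bar',rect(pk(q)),len(q),np.percentile(q[:,2],[5,50,95]))
q=sel(W,64,78,400,650,-320,-180); print(len(q))
E
python3 go.py 503 -129 88 45.5
```

```text
time_s: 1.85
ee_pos: [500.1, -124.8, 173.1]
tool_rot: [-0.001, 0.378, 0.926, 0.0]
ft_force: [-0.0, 0.2, 0.4]
finger_gap: 50.0
grasp_force: 0.0
bar ((501.6707458496094, -125.35662841796875), (15.925408363342285, 59.282386779785156), 45.06537628173828) 1416 [ 97.34675169  99.89587478 101.05448548]
965
t 1.9 pos [ 500.7 -124.7  173.6] yaw 45.63 q6 30.4 F [-0.2 -0.7 -0.2]
shift [-0.0046 -0.0015  0.0856] az 0.13
```

View pics/w0.png

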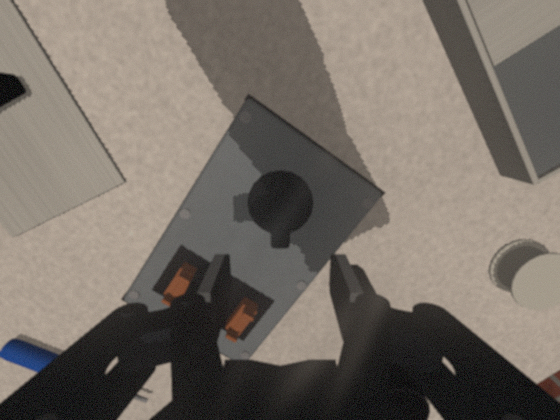

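The wrist view shows the selector bar centred under the jaws, at about (280,210), with nothing near the finger path. I'll descend and grip it.

```bash
python3 -m jog '[[-0.0035,0,0.04,0,0,0,0.05],[-0.0035,0,0.085,0,0,0,0.05],[-0.0035,0,0.085,0,0,0,0.05],[-0.0035,0,0.085,0,0,0,0.05],[-0.0035,0,0.085,0,0,0,0.0],[-0.0035,0,0.085,0,0,0,0],[-0.0035,0,0.085,0,0,0,0],[-0.0035,0,0.085,0,0,0,0],[-0.0035,0,0.085,0,0,0,0]]' 40; python3 go.py 502.5 -127.5 88 45.5
```

```text
time_s: 3.02
ee_pos: [503.3, -128.2, 87.8]
tool_rot: [-0.0, 0.378, 0.926, -0.0]
ft_force: [0.9, 0.8, -0.4]
finger_gap: 0.1
grasp_force: 0.0
t 3.02 pos [ 503.3 -128.2   87.8] yaw 45.55 q6 30.2 F [ 0.9  0.8 -0.4]
shift [ 0.0011 -0.0001 -0.0002] az 0.05
```

Run:
```python
from fit import *
snap('side','d1'); snap('scene','s1')
a=cv2.imread('pics/d1.png')[200:320,230:380]; b=cv2.imread('pics/s1.png')[180:300,180:330]
cv2.imwrite('pics/c1.png',cv2.resize(np.hstack([a,b]),None,fx=2.6,fy=2.6,interpolation=3))
print(ctrl.get_obs()['finger_gap'])
```

```text
0.0777528415949418
```

View pics/c1.png

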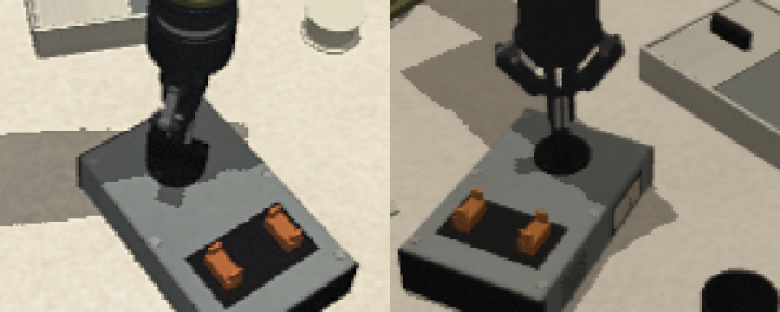

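Both crops show the fingers at the selector disc, but the bar itself is hard to see and the gap reads 0. I'll enlarge the scene and side views around the fingertips.

Run:
```python
from fit import *
a=cv2.imread('pics/d1.png')[225:275,275:325]; b=cv2.imread('pics/s1.png')[190:240,220:270]; c=cv2.imread('pics/s0.png')[205:255,220:270]
m=np.hstack([a,b,c]); m=np.clip((m/255.)**.5*255,0,255).astype(np.uint8)
cv2.imwrite('pics/c2.png',cv2.resize(m,None,fx=5.3,fy=5.3,interpolation=0))
for f in('s1','d1'):
    W,_=cloud(f); q=sel(W,70,140,440,560,-190,-70)
    for z in range(72,140,8):
        k=q[(q[:,2]>=z)&(q[:,2]<z+8)]; 
        if len(k)>2: r=rect(k); print(f,z,len(k),np.round(r[0]),np.round(r[1]),round(r[2]))
```

```text
s1 72 21 [ 511. -127.] [28. 54.] 46
s1 80 19 [ 505. -139.] [13. 50.] 63
s1 88 17 [ 505. -139.] [12. 47.] 62
s1 96 50 [ 514. -139.] [16. 32.] 39
s1 104 7 [ 512. -133.] [18.  8.] 42
s1 112 23 [ 507. -137.] [27. 12.] 25
s1 120 25 [ 508. -136.] [27. 11.] 26
s1 128 29 [ 509. -137.] [26. 12.] 32
s1 136 13 [ 511. -135.] [23.  6.] 48
d1 72 44 [ 500. -135.] [13. 58.] 57
d1 80 44 [ 499. -135.] [12. 58.] 56
d1 88 49 [ 499. -134.] [10. 58.] 54
d1 96 99 [ 501. -130.] [16. 59.] 48
d1 104 5 [ 499. -136.] [ 4. 21.] 45
d1 112 15 [ 503. -137.] [13. 26.] 83
d1 120 14 [ 504. -139.] [10. 24.] 89
d1 128 4 [ 507. -142.] [19.  2.] 34
```

View pics/c2.png

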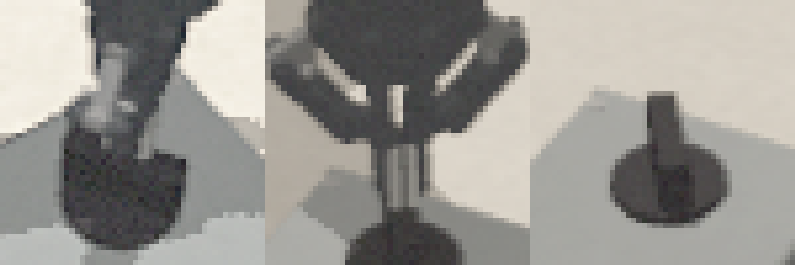

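Run:
```python
from fit import *
W,_=cloud('w0'); z=np.load('pics/w0.npz')
for u,v in((215,260),(222,262),(215,280),(222,256),(340,258),(337,262),(345,280),(350,300),(280,200),(280,240),(240,205),(280,180)): print(u,v,W[v,u].round(0),z['d'][v,u].round(0))
snap('wrist','w1'); W,p=cloud('w1'); print(tool()[0]); print(z['cam_to_world'][:3,3])
q=sel(W,64,110,440,560,-190,-70)
for a in range(64,110,4):
    k=q[(q[:,2]>=a)&(q[:,2]<a+4)]
    if len(k)>3: r=rect(k); print(a,len(k),np.round(r[0]),np.round(r[1]),round(r[2]))
```

```text
215 260 [ 472. -138.  206.] 142.0
222 262 [ 475. -136.  207.] 142.0
215 280 [ 475. -136.  223.] 126.0
222 256 [ 474. -136.  202.] 146.0
340 258 [512. -97. 204.] 144.0
337 262 [511. -98. 208.] 140.0
345 280 [512. -98. 222.] 127.0
350 300 [ 514. -100.  233.] 117.0
280 200 [ 493. -117.  100.] 243.0
280 240 [ 518. -141.  100.] 254.0
240 205 [ 479. -155.   59.] 287.0
280 180 [ 482. -106.  100.] 239.0
[ 503.3244148  -128.12772288   87.6972821 ]
[446.68628339 -71.51456403 334.60724255]
64 1547 [ 499. -123.] [59. 52.] 47
68 2167 [ 499. -122.] [58. 51.] 44
72 45 [ 481. -105.] [15.  2.] 47
76 51 [ 481. -105.] [15.  2.] 47
80 42 [ 482. -106.] [16.  3.] 47
84 52 [ 481. -106.] [15.  3.] 46
88 57 [ 482. -105.] [16.  3.] 42
92 58 [ 482. -106.] [16.  3.] 47
96 834 [ 492. -116.] [16. 33.] 46
100 676 [ 490. -114.] [14. 25.] 46
108 4 [ 493. -124.] [2. 0.] 50
```

View pics/w1.png

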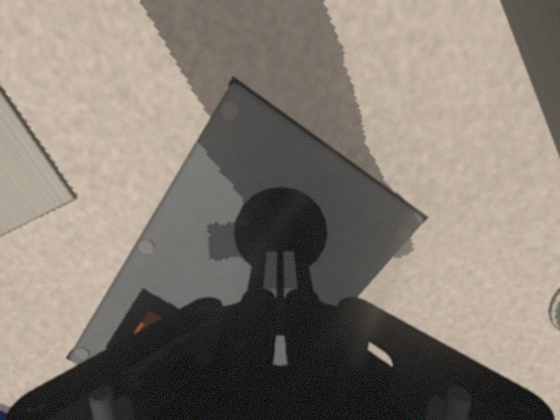

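Run:
```python
from fit import *
W,_=cloud('w1')
for v in range(240,300,4): print(v,[tuple(W[v,u].round(0)) for u in (258,270,290,302)])
W,_=cloud('w0')
for v in range(246,300,6): print(v,[tuple(W[v,u].round(0)) for u in (215,222,336,345)])
```

```text
240 [(np.float64(495.0), np.float64(-138.0), np.float64(68.0)), (np.float64(491.0), np.float64(-123.0), np.float64(101.0)), (np.float64(498.0), np.float64(-115.0), np.float64(101.0)), (np.float64(515.0), np.float64(-118.0), np.float64(68.0))]
244 [(np.float64(497.0), np.float64(-140.0), np.float64(68.0)), (np.float64(493.0), np.float64(-124.0), np.float64(100.0)), (np.float64(500.0), np.float64(-117.0), np.float64(100.0)), (np.float64(516.0), np.float64(-120.0), np.float64(69.0))]
248 [(np.float64(499.0), np.float64(-142.0), np.float64(68.0)), (np.float64(495.0), np.float64(-126.0), np.float64(100.0)), (np.float64(502.0), np.float64(-119.0), np.float64(99.0)), (np.float64(519.0), np.float64(-122.0), np.float64(67.0))]
252 [(np.float64(501.0), np.float64(-144.0), np.float64(69.0)), (np.float64(492.0), np.float64(-123.0), np.float64(112.0)), (np.float64(500.0), np.float64(-116.0), np.float64(112.0)), (np.float64(521.0), np.float64(-124.0), np.float64(68.0))]
256 [(np.float64(503.0), np.float64(-147.0), np.float64(68.0)), (np.float64(493.0), np.float64(-123.0), np.float64(116.0)), (np.f
[... 4048 characters left out ...]
t64(-135.0), np.float64(225.0)), (np.float64(479.0), np.float64(-138.0), np.float64(217.0)), (np.float64(515.0), np.float64(-103.0), np.float64(214.0)), (np.float64(511.0), np.float64(-98.0), np.float64(225.0))]
288 [(np.float64(475.0), np.float64(-135.0), np.float64(230.0)), (np.float64(481.0), np.float64(-140.0), np.float64(217.0)), (np.float64(518.0), np.float64(-106.0), np.float64(213.0)), (np.float64(510.0), np.float64(-99.0), np.float64(230.0))]
294 [(np.float64(477.0), np.float64(-136.0), np.float64(230.0)), (np.float64(483.0), np.float64(-143.0), np.float64(216.0)), (np.float64(519.0), np.float64(-107.0), np.float64(215.0)), (np.float64(511.0), np.float64(-100.0), np.float64(232.0))]
```

The wrist depth settles it. Shut, the fingertips are about 22 mm above the reported TCP height, not 14 mm below it, so the jaws closed above the bar (tips ~110, bar top 100). The xy position is right. I'll allow for this 36 mm difference: open, go down 35 mm and grip again.

```bash
python3 -m jog '[[0,0,0,0,0,0,0.05],[0,0,0,0,0,0,0.05],[0,0,0,0,0,0,0.05],[0,0,0.012,0,0,0,0.05],[0,0,0.024,0,0,0,0.05],[0,0,0.035,0,0,0,0.05],[0,0,0.035,0,0,0,0.05],[0,0,0.035,0,0,0,0.0],[0,0,0.035,0,0,0,0],[0,0,0.035,0,0,0,0],[0,0,0.035,0,0,0,0],[0,0,0.035,0,0,0,0]]' 40; python3 go.py 502.5 -127.5 88 45.5
```

```text
time_s: 4.68
ee_pos: [503.8, -128.3, 53.3]
tool_rot: [0.001, 0.378, 0.926, 0.0]
ft_force: [-0.4, 0.2, 4.6]
finger_gap: 15.3
grasp_force: 42.3
t 4.67 pos [ 503.8 -128.3   53.3] yaw 45.55 q6 30.2 F [-0.4  0.2  4.6]
shift [ 0.0014 -0.0004 -0.0347] az 0.05
```

Gripped: gap 15.3 mm, 42 N. Now anticlockwise to the stop, which is about 90° away.

```bash
python3 -m jog '[[0,0,0,0,0,-9,0],[0,0,0,0,0,-18,0],[0,0,0,0,0,-27,0],[0,0,0,0,0,-36,0],[0,0,0,0,0,-45,0],[0,0,0,0,0,-54,0],[0,0,0,0,0,-63,0],[0,0,0,0,0,-72,0],[0,0,0,0,0,-80,0],[0,0,0,0,0,-86,0],[0,0,0,0,0,-90,0],[0,0,0,0,0,-92,0]]' 60; python3 go.py 502.5 -127.5 53 135.7; python3 -c "
from h import *;print(ctrl.get_obs()['moment'],ctrl.get_obs()['finger_gap'])"
```

```text
time_s: 6.18
ee_pos: [503.8, -124.3, 53.3]
tool_rot: [0.002, -0.403, 0.915, 0.003]
ft_force: [-0.7, 11.2, 6.7]
finger_gap: 14.8
grasp_force: 69.6
t 6.17 pos [ 503.8 -124.3   53.3] yaw 137.56 q6 -61.7 F [-0.7 11.2  6.7]
shift [ 0.0033 -0.0012  0.0003] az 1.86
[ 2.07349055 -0.03880507 -1.5673613 ] 14.818363285982771
```

The moment of -1.57 N m shows the stop was reached at tool yaw 137.6°. Next, clockwise three clicks: 67.5° plus about 1° of wind-up.

```bash
python3 -m jog '[[0,0,0,0,0,9,0],[0,0,0,0,0,18,0],[0,0,0,0,0,27,0],[0,0,0,0,0,36,0],[0,0,0,0,0,45,0],[0,0,0,0,0,54,0],[0,0,0,0,0,62,0],[0,0,0,0,0,68.5,0],[0,0,0,0,0,68.5,0],[0,0,0,0,0,68.5,0]]'; python3 go.py 502.5 -127.5 53 68.2; python3 -c "
from h import *;print(ctrl.get_obs()['moment'],ctrl.get_obs()['finger_gap'])"
```

```text
time_s: 7.42
ee_pos: [504.5, -127.4, 53.3]
tool_rot: [0.001, 0.181, 0.983, 0.001]
ft_force: [1.4, 4.1, 6.3]
finger_gap: 15.2
grasp_force: 62.4
t 7.42 pos [ 504.5 -127.4   53.3] yaw 69.15 q6 6.6 F [1.4 4.1 6.3]
shift [ 0.0018 -0.0008  0.0003] az 0.95
[ 1.03110003 -0.3451797  -0.24942166] 15.220030840024805
```

```bash
python3 -m jog '[[0,0,0,0,0,0,0.05],[0,0,0,0,0,0,0.05],[0,0,0,0,0,0,0.05],[0,0,-0.05,0,0,0,0.05],[0,0,-0.1,0,0,0,0.05],[0,0,-0.13,0,0,0,0.05],[0,0,-0.13,0,0,0,0.05],[0,0,-0.13,0,0,0,0.05]]'
python3 - <<'E'
from fit import *
snap('wrist','w2'); W,p=cloud('w2'); q=pk(sel(W,92,106,440,560,-200,-60)); print('bar',rect(q),len(q))
snap('side','d2'); W,p=cloud('d2'); q=pk(sel(W,92,106,440,560,-200,-60)); print('bar',rect(q),len(q))
E
python3 go.py 513 181.5 180 78.7
```

```text
time_s: 8.43
ee_pos: [502.7, -128.1, 181.9]
tool_rot: [-0.001, 0.182, 0.983, -0.0]
ft_force: [-0.1, -0.3, -0.7]
finger_gap: 49.7
grasp_force: 0.0
bar ((501.5269470214844, -125.5836181640625), (15.78294849395752, 59.1075439453125), 68.63167572021484) 1339
bar ((502.2801818847656, -128.62423706054688), (18.43203353881836, 57.58722686767578), 68.36357879638672) 165
t 8.53 pos [ 502.2 -127.9  181.2] yaw 69.06 q6 6.7 F [ 0.2  0.3 -0.3]
shift [0.1005 0.2928 0.0014] az -9.64
```

The selector bar is now at -21.5°, and three clicks from the stop is -21.8°, so that step is done. Next, the cover.

```bash
python3 -m jog '[[0.05,0.146,0,0,0,-9.6,0.05],[0.05,0.146,0,0,0,-9.6,0.05],[0.1005,0.293,0,0,0,-9.6,0.05],[0.1005,0.293,0,0,0,-9.6,0.05],[0.1005,0.293,0,0,0,-9.6,0.05],[0.1005,0.293,0.06,0,0,-9.6,0.05],[0.1005,0.293,0.08,0,0,-9.6,0.05],[0.1005,0.293,0.08,0,0,-9.6,0.05],[0.1005,0.293,0.08,0,0,-9.6,0.05]]' 30
python3 - <<'E'
from fit import *
snap('wrist','w3'); W,p=cloud('w3'); q=pk(sel(W,60,74,440,600,100,260)); print('bar',rect(q),len(q),np.median(q[:,2]))
q=pk(sel(W,36,52,400,800,0,400)); print('box',rect(q),len(q))
E
python3 go.py 513 181.5 30 78.7
```

```text
time_s: 9.65
ee_pos: [514.6, 181.4, 103.1]
tool_rot: [0.0, 0.099, 0.995, 0.0]
ft_force: [0.3, 0.1, 0.3]
finger_gap: 49.9
grasp_force: 0.0
bar ((511.70538330078125, 185.41856384277344), (13.782711029052734, 59.07080078125), 78.3458251953125) 1699 67.90052945973238
box ((553.8729858398438, 176.0052490234375), (195.3650665283203, 205.6798858642578), 78.55599975585938) 46204
t 9.7 pos [515.2 181.5 103.7] yaw 78.63 q6 30.8 F [0.2 0.1 0.1]
shift [ 0.0022 -0.0005  0.0737] az -0.07
```

```bash
python3 -m jog '[[0.002,0.0005,0.04,0,0,0,0.05],[0.002,0.0005,0.06,0,0,0,0.05],[0.002,0.0005,0.072,0,0,0,0.05],[0.002,0.0005,0.072,0,0,0,0.05],[0.002,0.0005,0.072,0,0,0,0.05],[0.002,0.0005,0.072,0,0,0,0],[0.002,0.0005,0.072,0,0,0,0],[0.002,0.0005,0.072,0,0,0,0],[0.002,0.0005,0.072,0,0,0,0],[0.002,0.0005,0.072,0,0,0,0]]' 30; python3 go.py 627 158.5 31 78.7
```

```text
time_s: 10.95
ee_pos: [513.2, 182.8, 31.6]
tool_rot: [0.001, 0.099, 0.995, 0.001]
ft_force: [-0.3, 1.1, 5.3]
finger_gap: 13.4
grasp_force: 30.5
t 10.95 pos [513.2 182.8  31.6] yaw 78.67 q6 30.9 F [-0.3  1.1  5.3]
shift [-0.1164 -0.0015  0.0008] az -0.03
```

```bash
python3 -m jog '[[-0.012,0,0,0,0,0,0],[-0.027,0,0,0,0,0,0],[-0.042,0,0,0,0,0,0],[-0.057,0,0,0,0,0,0],[-0.072,0,0,0,0,0,0],[-0.087,0,0,0,0,0,0],[-0.1,0,0,0,0,0,0],[-0.109,0,0,0,0,0,0],[-0.114,0,0,0,0,0,0],[-0.117,0,0,0,0,0,0],[-0.118,0,0,0,0,0,0]]'; python3 go.py 627 158.5 31 78.7
```

```text
time_s: 12.32
ee_pos: [626.1, 159.6, 31.6]
tool_rot: [-0.002, 0.099, 0.995, 0.0]
ft_force: [-6.5, 1.5, 10.3]
finger_gap: 13.3
grasp_force: 31.1
t 12.32 pos [626.1 159.6  31.6] yaw 78.69 q6 25.6 F [-6.5  1.5 10.3]
shift [-0.0011 -0.0009  0.0006] az -0.01
```

```bash
python3 -m jog '[[-0.002,0,0,0,0,0,0],[-0.003,0,0,0,0,0,0],[-0.003,0,0,0,0,0,0]]'; python3 go.py 627 158.5 31 78.7
```

```text
time_s: 12.7
ee_pos: [626.4, 159.6, 31.6]
tool_rot: [-0.004, 0.098, 0.995, 0.001]
ft_force: [-11.9, 1.9, 14.1]
finger_gap: 13.0
grasp_force: 31.6
t 12.7 pos [626.4 159.6  31.6] yaw 78.72 q6 25.5 F [-11.9   1.9  14.1]
shift [-0.0008 -0.0009  0.0006] az 0.02
```

Pushing further only raises the force, so the cover is at the rear stop. I'll release, rise and look into the pockets.

```bash
python3 -m jog '[[0.001,0,0,0,0,0,0.04],[0.002,0,0,0,0,0,0.04],[0.002,0,0,0,0,0,0.04],[0.002,0,-0.06,0,0,0,0.04],[0.002,0,-0.12,0,0,0,0.05],[0.06,0,-0.18,0,0,0,0.05],[0.12,0,-0.2,0,0,0,0.05],[0.12,0,-0.2,0,0,0,0.05],[0.12,0,-0.2,0,0,0,0.05],[0.12,0,-0.2,0,0,0,0.05]]'
python3 - <<'E'
from fit import *
snap('wrist','w4'); snap('side','d3'); snap('scene','s3')
for f in('w4','d3','s3'):
    W,p=cloud(f)
    for n,c in(('L',(519,225)),('R',(502,141))):
        for lo,hi in((9,14),(18,24),(28,37)):
            q=sel(W,lo,hi,c[0]-44,c[0]+44,c[1]-32,c[1]+32)
            if len(q)>20: q=pk(q); print(f,n,lo,rect(q),len(q))
    q=pk(sel(W,60,74,500,700,100,260)); print(f,'cbar',rect(q))
E
python3 go.py 513 181.5 30 78.7
```

```text
time_s: 13.95
ee_pos: [514.3, 181.9, 229.7]
tool_rot: [-0.0, 0.099, 0.995, -0.0]
ft_force: [-0.4, -0.8, 0.1]
finger_gap: 50.0
grasp_force: 0.0
w4 L 18 ((485.5882873535156, 233.20111083984375), (27.53101921081543, 21.973474502563477), 83.69567108154297) 276
w4 L 28 ((516.300537109375, 228.365966796875), (28.642942428588867, 45.22979736328125), 77.88520812988281) 928
w4 R 9 ((504.07525634765625, 147.30935668945312), (21.22627067565918, 84.87803649902344), 79.75132751464844) 976
w4 cbar ((624.056396484375, 159.83009338378906), (13.363412857055664, 58.47331237792969), 78.74382781982422)
d3 L 18 ((551.1980590820312, 217.8912811279297), (21.448312759399414, 16.094194412231445), 68.37322998046875) 25
d3 L 28 ((516.9651489257812, 224.53591918945312), (27.91937828063965, 45.61203384399414), 77.43309783935547) 96
d3 R 9 ((503.9963073730469, 141.94537353515625), (24.509214401245117, 84.18783569335938), 77.2394790649414) 99
d3 cbar ((625.3992309570312, 156.4958953857422), (16.171659469604492, 58.340797424316406), 77.68216705322266)
s3 L 18 ((541.8995971679688, 215.95895385742188), (28.68961524963379, 14.330341339111328), 44.2746696472168) 23
s3 L 28 ((518.83447265625, 223.78170776367188), (30.854021072387695, 49.2657585144043), 86.27327728271484) 85
s3 R 9 ((495.48309326171875, 144.4287872314453), (17.513641357421875, 65.69005584716797), 81.39764404296875) 59
s3 cbar ((627.6139526367188, 156.21682739257812), (16.979923248291016, 59.342777252197266), 78.20681762695312)
t 14.1 pos [514.1 181.7 229.4] yaw 78.6 q6 30.9 F [-0.6  0.1  0.5]
shift [ 0.0007 -0.0002  0.1994] az -0.1
```

View pics/w4.png

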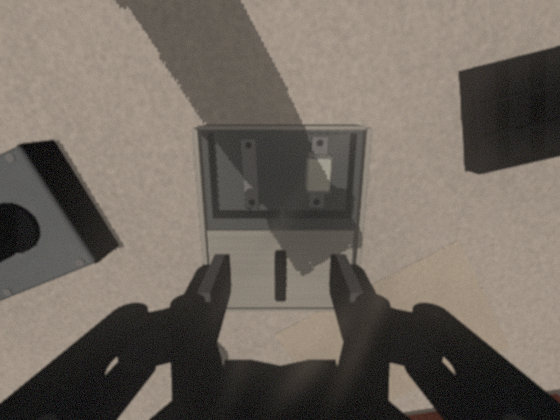

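The white fuse body is in the +y pocket at (318,175), and the flat strip is in the other at (250,175). The cover bar stands at the rear. Corrected against the gripped bar position, the fuse is at about (518, 227.8), yaw 78°.

```bash
python3 go.py 518 227.8 -8 78.0;  python3 -m jog '[[0.005,0.046,0.05,0,0,0.6,0.038],[0.005,0.046,0.1,0,0,0.6,0.038],[0.005,0.046,0.15,0,0,0.6,0.038],[0.005,0.046,0.16,0,0,0.6,0.038],[0.005,0.046,0.16,0,0,0.6,0.038],[0.005,0.046,0.16,0,0,0.6,0.038]]' 30
python3 - <<'E'
from fit import *
snap('wrist','w5'); W,p=cloud('w5')
q=pk(sel(W,28,38,480,560,195,260)); print(rect(q),len(q))
v,u=[*zip(*[(r,c) for r in range(200,330,6) for c in (235,325)])][0],0
E
python3 go.py 518 227.8 -8 78.0
```

```text
t 14.1 pos [514.1 181.7 229.4] yaw 78.6 q6 30.9 F [-0.6  0.1  0.5]
shift [0.0049 0.0462 0.2373] az 0.6
time_s: 14.85
ee_pos: [519.6, 228.8, 72.9]
tool_rot: [0.002, 0.104, 0.995, 0.001]
ft_force: [-1.1, 0.4, -0.2]
finger_gap: 38.0
grasp_force: 0.0
((516.7659301757812, 228.24749755859375), (28.917800903320312, 46.088741302490234), 77.20783996582031) 2583
t 14.9 pos [519.6 228.9  73.1] yaw 78.04 q6 35.7 F [ 1.  -0.8  0.2]
shift [ 0.0017 -0.0016  0.081 ] az 0.04
```

View pics/w5.png

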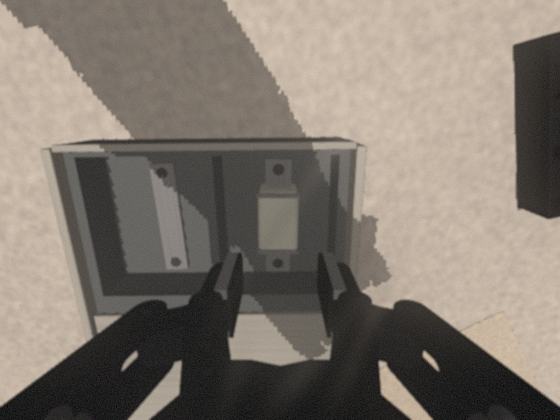

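The wrist view shows the fuse body at (278,222), centred between the fingers at (226) and (332). I'll descend and grip.

```bash
python3 -m jog '[[0.002,-0.0005,0.03,0,0,0.4,0.038],[0.002,-0.0005,0.05,0,0,0.4,0.038],[0.002,-0.0005,0.065,0,0,0.4,0.038],[0.002,-0.0005,0.075,0,0,0.4,0.038],[0.002,-0.0005,0.08,0,0,0.4,0.038],[0.002,-0.0005,0.08,0,0,0.4,0.038],[0.002,-0.0005,0.08,0,0,0.4,0.038]]' 35; python3 -m jog '[[0,0,0,0,0,0,0],[0,0,0,0,0,0,0],[0,0,0,0,0,0,0],[0,0,0,0,0,0,0]]' 35; python3 go.py 518 227.8 -8 78
```

```text
time_s: 15.78
ee_pos: [516.0, 228.4, -8.7]
tool_rot: [0.0, 0.108, 0.994, 0.0]
ft_force: [0.7, -0.4, -0.3]
finger_gap: 37.8
grasp_force: 0.0
time_s: 16.27
ee_pos: [516.1, 228.4, -8.6]
tool_rot: [0.001, 0.108, 0.994, 0.0]
ft_force: [-0.1, -0.2, 5.0]
finger_gap: 27.5
grasp_force: 36.3
t 16.27 pos [516.1 228.4  -8.6] yaw 77.66 q6 36.2 F [-0.1 -0.2  5. ]
shift [-0.002  -0.0002 -0.0006] az -0.34
```

Gripped at 27.5 mm. Lift straight up.

```bash
python3 -m jog '[[0,0,-0.008,0,0,0,0],[0,0,-0.025,0,0,0,0],[0,0,-0.05,0,0,0,0],[0,0,-0.085,0,0,0,0],[0,0,-0.12,0,0,0,0],[0,0,-0.15,0,0,0,0],[0,0,-0.17,0,0,0,0],[0,0,-0.17,0,0,0,0]]' 45; python3 go.py 526.8 -246.2 161 101.35
```

```text
time_s: 17.27
ee_pos: [516.3, 228.5, 162.2]
tool_rot: [0.001, 0.107, 0.994, 0.001]
ft_force: [-0.1, -0.4, -2.1]
finger_gap: 27.1
grasp_force: 44.7
t 17.27 pos [516.3 228.5 162.2] yaw 77.66 q6 36.2 F [-0.1 -0.4 -2.1]
shift [-0.1117 -0.4615  0.0007] az -23.69
```

```bash
python3 -m jog '[[-0.007,-0.029,0,0,0,0,0],[-0.018,-0.073,0,0,0,-3,0],[-0.028,-0.117,0,0,0,-6,0],[-0.039,-0.161,0,0,0,-9,0],[-0.05,-0.205,0,0,0,-12,0],[-0.06,-0.25,0,0,0,-15,0],[-0.071,-0.294,0,0,0,-18,0],[-0.082,-0.338,0,0,0,-21,0],[-0.092,-0.382,0,0,0,-23.7,0],[-0.103,-0.426,0,0,0,-23.7,0],[-0.11,-0.453,0,0,0,-23.7,0],[-0.1117,-0.4615,0,0,0,-23.7,0]]'; python3 -m jog '[[0,0,0.03,0,0,0,0],[0,0,0.055,0,0,0,0],[0,0,0.055,0,0,0,0]]'
python3 - <<'E'
from fit import *
snap('wrist','w6'); snap('scene','s6'); snap('side','d6')
for f in('w6','s6','d6'):
    W,p=cloud(f); pi=p.astype(int); m=(pi[...,0]>pi[...,2]+35)&(pi[...,0]>1.4*pi[...,1])&(W[...,2]>68)&(W[...,2]<92)&(abs(W[...,0]-527)<60)&(abs(W[...,1]+247)<50)
    q=W[m]; print(f,m.sum(), rect(q) if len(q)>5 else '')
    w=sel(W,108,150,470,590,-300,-200); print('z>108',rect(w) if len(w)>5 else '',len(w))
E
python3 go.py 526.8 -246.2 47.4 101.35
```

```text
time_s: 18.77
ee_pos: [524.9, -247.7, 159.1]
tool_rot: [-0.001, -0.098, 0.995, 0.001]
ft_force: [1.0, 1.4, -1.0]
finger_gap: 27.2
grasp_force: 44.8
time_s: 19.15
ee_pos: [523.3, -244.4, 103.0]
tool_rot: [-0.003, -0.099, 0.995, 0.002]
ft_force: [-0.2, 0.8, -1.0]
finger_gap: 27.2
grasp_force: 44.8
w6 1295 ((489.7239074707031, -250.74490356445312), (14.182294845581055, 33.80009078979492), 10.920652389526367)
z>108 ((524.259765625, -246.72068786621094), (51.26695251464844, 86.47124481201172), 81.12662506103516) 10199
s6 210 ((527.2182006835938, -246.39830017089844), (87.12728881835938, 34.61747741699219), 11.71798038482666)
z>108 ((529.3157348632812, -248.34132385253906), (81.92964935302734, 50.655357360839844), 40.87602233886719) 310
d6 158 ((525.1405029296875, -246.46649169921875), (85.78813934326172, 34.68748092651367), 11.247133255004883)
z>108 ((524.35986328125, -252.82196044921875), (49.778907775878906, 77.69695281982422), 68.3390121459961) 300
t 19.3 pos [ 526.4 -246.2  106.5] yaw 101.4 q6 -36.5 F [ 0.4 -0.6 -0.4]
shift [-0.0003 -0.0001  0.0591] az 0.05
```

View pics/w6.png

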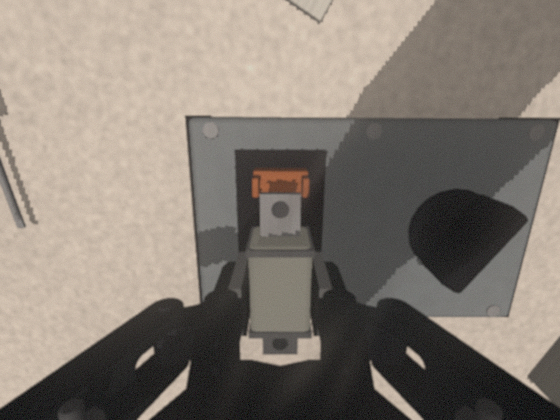

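The wrist view shows the held fuse level, with its near blade at (280,210) above the first block at (280,183) and centred between its ears. I'll compare the blade with the block numerically.

Run:
```python
from fit import *
W,p=cloud('w6'); a=np.radians(11.35); X=np.array([np.cos(a),np.sin(a)]); Y=np.array([-X[1],X[0]]); c=np.array([526.2,-246.4])
pi=p.astype(int)
def st(m,n): 
    q=W[m][:,:2]-c; print(n,m.sum(),'x',np.percentile(q@X,[1,99]).round(1),'y',np.percentile(q@Y,[1,99]).round(1),'z',np.percentile(W[m][:,2],[2,50,98]).round(1))
u=np.arange(560)[None]; v=np.arange(420)[:,None]
m=(v>190)&(v<228)&(u>250)&(u<310)&(W[...,2]>120); st(m,'blade')
m=(pi[...,0]>pi[...,2]+35)&(pi[...,0]>1.4*pi[...,1])&(v<200)&(v>165); st(m,'copper'); st(m&(W[...,2]>80),'ears')
m=(v>250)&(v<330)&(u>252)&(u<310); st(m,'body')
```

```text
blade 1460 x [-44. -28.] y [-6.4 11.3] z [131.1 134.  135.2]
copper 1326 x [nan nan] y [nan nan] z [nan nan nan]
ears 290 x [-41.9 -29.8] y [-13.9  19.6] z [80.9 86.  87.5]
body 4503 x [nan nan] y [nan nan] z [nan nan nan]
```

The blade is centred within 0.4 mm of the ears, and its tip matches in x. The drop left is about 57–59 mm, so I'll lower in steps and watch the force.

```bash
python3 -m jog '[[0,0,0.015,0,0,0,0],[0,0,0.03,0,0,0,0],[0,0,0.042,0,0,0,0],[0,0,0.05,0,0,0,0],[0,0,0.053,0,0,0,0],[0,0,0.054,0,0,0,0],[0,0,0.055,0,0,0,0],[0,0,0.055,0,0,0,0]]'; python3 go.py 526.4 -246.2 47.4 101.35
```

```text
time_s: 20.3
ee_pos: [526.2, -246.7, 51.1]
tool_rot: [0.0, -0.099, 0.995, -0.0]
ft_force: [0.3, 0.1, -1.1]
finger_gap: 27.4
grasp_force: 44.8
t 20.3 pos [ 526.2 -246.7   51.1] yaw 101.36 q6 -36.5 F [ 0.3  0.1 -1.1]
shift [-0.0003  0.0004  0.0037] az 0.01
```

```bash
python3 -m jog '[[0,0,0.001,0,0,0,0],[0,0,0.0015,0,0,0,0],[0,0,0.002,0,0,0,0],[0,0,0.0025,0,0,0,0],[0,0,0.0025,0,0,0,0]]'; python3 -m jog '[[0,0,0.0005,0,0,0,0],[0,0,0.001,0,0,0,0],[0,0,0.001,0,0,0,0]]'
```

```text
time_s: 20.92
ee_pos: [525.9, -246.6, 48.2]
tool_rot: [-0.0, -0.099, 0.995, 0.0]
ft_force: [-0.5, 0.3, -0.9]
finger_gap: 27.1
grasp_force: 44.8
time_s: 21.3
ee_pos: [526.0, -246.6, 47.5]
tool_rot: [0.0, -0.099, 0.995, -0.0]
ft_force: [-0.6, 1.0, 0.7]
finger_gap: 26.9
grasp_force: 45.1
```

Contact is just starting (Fz rose from -0.9 to +0.7). I'll go down another 0.5 mm steps until there is clear support.

```bash
python3 -m jog '[[0,0,0.0005,0,0,0,0],[0,0,0.001,0,0,0,0],[0,0,0.001,0,0,0,0]]'
```

```text
time_s: 21.68
ee_pos: [526.0, -246.6, 47.5]
tool_rot: [0.0, -0.099, 0.995, -0.0]
ft_force: [-2.8, 2.1, 8.3]
finger_gap: 27.2
grasp_force: 46.0
```

Seated (z stays at 47.5, Fz 8 N). Release, rise straight up and look.

```bash
python3 -m jog '[[0,0,0,0,0,0,0.034],[0,0,0,0,0,0,0.045],[0,0,0,0,0,0,0.045],[0,0,0,0,0,0,0.045],[0,0,-0.02,0,0,0,0.045],[0,0,-0.05,0,0,0,0.045],[0,0,-0.1,0,0,0,0.045],[0,0,-0.15,0,0,0,0.045],[0,0,-0.15,0,0,0,0.045],[0,0,-0.15,0,0,0,0.045]]'
python3 - <<'E'
from fit import *
snap('wrist','w7'); snap('side','d7'); snap('scene','s7')
for f in('w7','s7','d7'):
    W,p=cloud(f); q=pk(sel(W,85,95,490,560,-280,-210)); print(f,'body top',rect(q),np.median(q[:,2]))
    q=pk(sel(W,92,106,440,560,-200,-60)); print('selbar',rect(q)); q=sel(W,60,74,500,700,100,260)
    if len(q)>9: print('cbar',rect(pk(q)))
a=cv2.resize(cv2.imread('pics/w7.png')[60:360,80:480],None,fx=1,fy=1); b=cv2.resize(cv2.imread('pics/s7.png')[165:315,180:380],(400,300))
cv2.imwrite('pics/c7.png',np.hstack([a,b]))
E
```

```text
time_s: 22.92
ee_pos: [525.7, -246.5, 196.0]
tool_rot: [-0.0, -0.099, 0.995, 0.0]
ft_force: [-0.5, -0.1, 0.1]
finger_gap: 45.1
grasp_force: 0.0
w7 body top ((533.3656005859375, -242.6294708251953), (60.22758865356445, 33.61219024658203), 12.227161407470703) 90.15444333731568
selbar ((501.8707275390625, -126.80754852294922), (16.128150939941406, 59.686561584472656), 67.9635009765625)
s7 body top ((535.3841552734375, -246.4149169921875), (60.19633865356445, 31.62337875366211), 16.318714141845703) 89.66725091057401
selbar ((504.7243347167969, -128.58929443359375), (16.953754425048828, 60.38911819458008), 69.79421997070312)
cbar ((627.412841796875, 157.6925506591797), (18.00432014465332, 59.44668960571289), 79.29643249511719)
d7 body top ((526.1972045898438, -248.9361114501953), (58.085357666015625, 28.93509864807129), 11.248930931091309) 89.95784543466891
selbar ((502.0543518066406, -129.32022094726562), (18.192096710205078, 57.97577667236328), 68.86968994140625)
cbar ((625.4982299804688, 156.26416015625), (16.90817642211914, 59.5493278503418), 80.45928955078125)
```

View pics/c7.png

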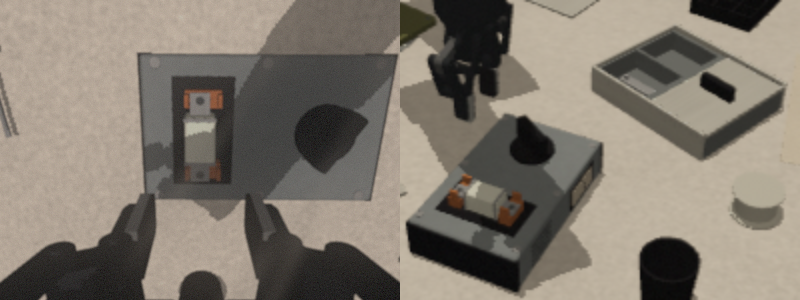

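The picture shows the fuse seated with both blades between their ears, its body top at z = 90 as it must be. The selector is unchanged, the cover is open at the rear and the arm is clear.

```bash
python3 -c "
from h import *; print(ctrl.close_job())"
```

```text
the job is handed in; nothing more can be done
None
```

The job is handed in: the selector is three clicks clockwise from its anticlockwise stop, the cover is open at the rear stop, and the fuse link sits on both contact blocks between their ears, taking about 23 s of the 67 s allowed.

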